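# Feed screw boxes into the bench locker with a telescoping push rod

## Task

The feeder's telescoping push rod was left part-way out: first draw its outer tube fully back until the spring button snaps out of its first hole. Then put every cardboard screw box on the bench away, one at a time: lay it in the open trough, squeeze the button flush and slide the tube forward until the button snaps out of the other hole, so that the plate pushes the box right through the swing flap into the locker, then squeeze again and slide the tube back until it snaps. Finish with all boxes wholly inside the locker, the rod locked fully back and the flap shut; never touch the flap with the robot.

Things in the scene. Friction and masses are not known exactly. Their poses are not given: they have to be found in the camera images.
- feeder: Fixed push-rod feeder on a plywood base 14 mm thick. Origin on the bench top (z = 0) right under the snap button. It pushes along its -y; its -x side, with the button, faces the robot. Rod axis 62 mm above the bench over x = 0. Rear stand (80 mm high, 60 mm wide) at y +215 to +245 mm; trough at y -140 to -250; flap at y -250; locker beyond it.
- button_tip (a point): Outer end of the snap button, a steel pin of 11 mm diameter on the fixed inner tube that sticks out through a hole in the outer tube on the feeder's -x side, 62 mm above the bench. It moves only in and out along the feeder's x, so it stays at feeder y = 0 whatever the rod does.
- snap_button (a joint): Travel of the button in m: 0 fully out (8 mm proud of the outer tube, locked in a hole), 0.008 flush (tube free to slide). Its spring takes 2.5 N to start and 6 N to hold flush. Between holes it stays flush under the tube wall by itself, and snaps out when a hole comes over it (play 1.5 mm either way).
- push_rod (a joint): Outer tube travel in m along feeder -y: 0 back in its first hole, 0.176 forward in the other; stops at -0.012 and 0.188; 1.5 N friction. Square aluminium tube 34 x 34 mm, 45 to 79 mm above the bench; with the rod back it spans feeder y -35 to +195 mm. A squeeze across it (along feeder x) at the button with 15 N or more presses the button flush, and the same grip then slides the tube.
- push_plate (a point): Centre of the front face of the black push plate (50 mm wide, 40 mm high, 30 to 70 mm above the bench) on a thin neck ahead of the outer tube; at feeder y -130 mm with the rod back, -306 mm with it forward (56 mm past the flap line).
- load_spot (a point): Fixed point on the trough floor, 14 mm above the bench, where a box goes, its 70 mm side along the trough: 62 mm before the flap line, 58 mm ahead of the plate's face. The trough is 66 mm wide between two rails 8 mm thick and 10 mm high (tops 24 mm above the bench).
- gate (a point): Fixed point at the flap line, middle of the doorway floor, 14 mm above the bench. On its feeder -y side lies the closed grey locker with a clear roof: top 110 mm above the bench, 86 mm wide outside at the doorway, 70 mm inside, inner length 280 mm, floor level with the trough. It holds three boxes in line; each one pushes the earlier ones deeper.
- flap (a joint): Angle in rad of the aluminium flap, 64 mm wide, hung from a hinge along feeder x at the top of the doorway, 92 mm above the bench; its lower edge hangs 40 mm above the bench. 0 hangs shut; grows as it swings into the locker (to 1.45). It opens only that way and falls shut by itself once the box is over 50 mm past it and the plate is drawn back.
- box_a: Closed cardboard screw box, 51 mm (its x) by 70 mm (its y) by 56 mm high (its z), about 0.3 kg, origin at the centre of its underside. Grip it across the 51 mm. May be absent.
- box_b: Same kind of screw box as box_a. May be absent.
- box_c: Same kind of screw box as box_a. May be absent.
Mind the look-alikes: they are no part of the job. What is shaped like the box_c but blue or green is not meant.

How it is judged:
By the outcome, as a careful person would: the job done as asked, in the order asked, and still so for the second after the job is handed in, with the robot touching nothing.
Of box_a, box_b, box_c only 2 to 3 are there at a start; the rules pass over those that are not, and their reading is None.
At some moment in a run one of box_a, box_b, box_c may be knocked a few centimetres aside while the robot is not near it.
Once in a run the grip may slacken for a moment while it holds something.
It also fails if it takes over 210 s, if anything falls off the work surface, if the arm or the gripper's body presses on something with over 40 N, if the wrist force passes 120 N, or if a joint passes its speed limit or range.

## Robot

A 6-joint arm with a two-finger parallel gripper is mounted at the origin on the work surface; the furniture and walls round the work are solid. World frame = base frame: x ahead of the robot, y to its left, z up, the work surface at z = 0. Lengths are in mm, angles in rad, forces in N, time in s.
With the tool pointing down it reaches from about 300 to 875 mm from the base axis. Payload 6.4 kg.
Tool frame: the origin (TCP) lies on the centre line of the jaws, within the pads' length; the fingertips stand 25 mm ahead of it and the grasp point (between the pads) lies 6 mm ahead of it (manip.tip_extent is the distance from the TCP to the fingertips, in mm); z points along the fingers, y is the line along which they close (so a half turn about z gives the same grasp; the last joint's range is limited). The gripper opens to 88 mm and grips with 3 to 60 N. Pads are 18 mm wide; open, the fingers measure 123 mm over their backs; the gripper's body (75 mm by 187 mm) begins 45 mm behind the grasp point.
Start: joints at [-1.344, 0.181, 1.607, -0, 1.354, -0.206], TCP at [241.18, -521.99, 230.514] pointing down, gripper open.
Joint ranges: [-2.99, 2.99], [-0.89, 2.07], [0.3, 2.58], [-1.14, 4.28], [0, 2.63], [-3.12, 3.12]. Speed limits (rad/s): [2.57, 2.57, 3.01, 3.14, 3.14, 3.14].

## Interface

Orientations are given as [roll, pitch, yaw] about the fixed x, y, z axes, in that order (R = Rz(yaw) Ry(pitch) Rx(roll)).
In Python, from plant import readout, imaging, ticket, manip gives the robot as it stands.
- The arm moves only by the tool send_rows, never from a script. Its argument "motion" is text: rows parted by semicolons, each of 5 numbers parted by spaces: the shift along the tool's x, y, z in mm, then the turn about the tool's z in rad, then the finger opening in mm, from 0 to 88.1. A call has 1 to 12 rows; each row is the pose to reach, as a shift and turn from the pose commanded when the call began, along the tool's axes at that moment; what a row does not reach only later rows make up. A row lasts 1/8 s, in which the tool goes at most 62.5 mm and 10.7 degrees, less where a joint would pass 70% of its speed; a pose out of reach is approached as far as the arm can. A call with a gripper value outside its range is refused whole. The fingers move at their own pace and stop on an object; the grip force is fixed at half the most. Time passes only in rows, so rows that repeat a pose let the fingers close. It gives the time, the measured TCP pose, the force, the opening and the grip force at its end, in the units of the state.
- readout.read_state(): the state, without advancing time (a new reading comes with each control period).
- imaging.snapshot(name): name is "side" or "top"; returns a dict with "color" (384x512x3 uint8, red, green, blue), "z_map" (384x512 float32, mm along the optical axis (not along the pixel's ray), 0 where there is no reading), "mtx" (3x3 intrinsics, pixels), "dist_coeffs" ([k1, k2, p1, p2, k3] as OpenCV has them; the pictures are not rectified), "origin" and "rotation" of the camera in the world. Camera axes: x right, y up, looking along -z (the intrinsics and any distortion apply to the point x, -y, -z); pixel columns grow to the right and rows downward; lengths in mm; the calibration is good to about 2 mm. A picture is of the moment at which its call begins.
- ticket.sign_off(): hands the job in; it is judged then, once.
The state is a dict: "time_s": time; "qpos": joint angles; "joint_velocities": joint speeds; "joint_efforts": joint torques, N m; "tcp_pos": TCP position; "orientation": TCP orientation; "ft_force": force on the tool from outside, world axes, zero at the start; "moment": the same for the moment, N m; "width": finger opening in mm; "grasp_force": force on a finger pad.
Only numpy, scipy, OpenCV 4.12 (cv2) and the standard library are available. Lean on these libraries where they do the work, as an engineer would, in place of code of your own. Each camera call takes 0.05 s, during which the arm holds its last target. There are 200 camera calls.

## Working session

There is one attempt and no reset: what is moved stays moved. The work goes in short steps, Python scripts to look and compute and a tool call to move; the robot and the scene stay as the last step left them, time stands still between calls to the robot, and variables do not carry over. Pictures are saved under pics/ and viewed, at most 14 in all, crops included, and the job is handed in when it is done.

Besides the shell and the picture viewer there is one more tool, called after ">>>" as name(argument=value, ...) on one line, values as JSON. send_rows: Moves the arm, as the interface text tells. Its arguments: {"type":"object","properties":{"motion":{"type":"string"}},"required":["motion"]}

```bash
mkdir -p pics
cat > h.py <<'E'
import numpy as np, cv2
from plant import readout, imaging, ticket, manip
def snap(n):
    s=imaging.snapshot(n); np.savez('/tmp/%s.npz'%n,**s); return s
def load(n): return dict(np.load('/tmp/%s.npz'%n))
def cloud(s):
    h,w=s['z_map'].shape
    uv=np.stack(np.meshgrid(np.arange(w),np.arange(h)),-1).reshape(-1,1,2).astype(np.float32)
    p=cv2.undistortPoints(uv,np.array(s['mtx'],float),np.array(s['dist_coeffs'],float)).reshape(h,w,2)
    z=s['z_map']; c=np.stack([p[...,0]*z,-p[...,1]*z,-z],-1)
    P=c@np.array(s['rotation']).T+np.array(s['origin']); P[z==0]=np.nan
    return P
def save(img,name): cv2.imwrite('pics/'+name,cv2.cvtColor(img,cv2.COLOR_RGB2BGR))
E
python3 - <<'E'
from h import *
a=snap('top');b=snap('side')
save(np.vstack([a['color'],b['color']])[:, :],'x.png')
save(cv2.resize(a['color'],(800,600)),'top0.png');save(cv2.resize(b['color'],(800,600)),'side0.png')
for s in(a,b): print(s['origin'],s['rotation'],s['mtx'],s['dist_coeffs'])
print(readout.read_state())
E
```

```text
[ 168.28488396   73.17744167 1668.41991414] [ 0.14922359 -0.01141325 -1.56930409] [[495.33268883   0.         257.37444459]
 [  0.         495.33268883 186.33613367]
 [  0.           0.           1.        ]] [-0.15284944  0.          0.          0.          0.        ]
[ 34.43725465 973.21731821 526.6281133 ] [ 1.14156002 -0.01741222 -2.74656446] [[394.97320685   0.         258.57484502]
 [  0.         394.97320685 188.88355231]
 [  0.           0.           1.        ]] [-0.05697466  0.          0.          0.          0.        ]
{'time_s': 0.1, 'qpos': array([-1.34432878e+00,  1.81444542e-01,  1.60786691e+00,  2.65159765e-06,
        1.35380428e+00, -2.06301991e-01]), 'joint_velocities': array([ 0.00061375, -0.00221495, -0.00068762,  0.00032032, -0.00086841,
       -0.00061777]), 'joint_efforts': array([ 3.09159404e-04, -4.34822345e+01, -3.42696726e+01,  7.03326124e-02,
        3.40203289e-02, -5.25215319e-05]), 'tcp_pos': array([ 241.0537044 , -521.50823039,  229.73259144]), 'orientation': array([-3.14010240e+00, -3.14523710e-04,  4.32768729e-01]), 'ft_force': array([ 0.04667096,  0.9118066 , -0.18429497]), 'moment': array([0.01161251, 0.07394716, 0.01689344]), 'grasp_force': 0.0, 'width': 88.25819872138821}
```

View pics/top0.png

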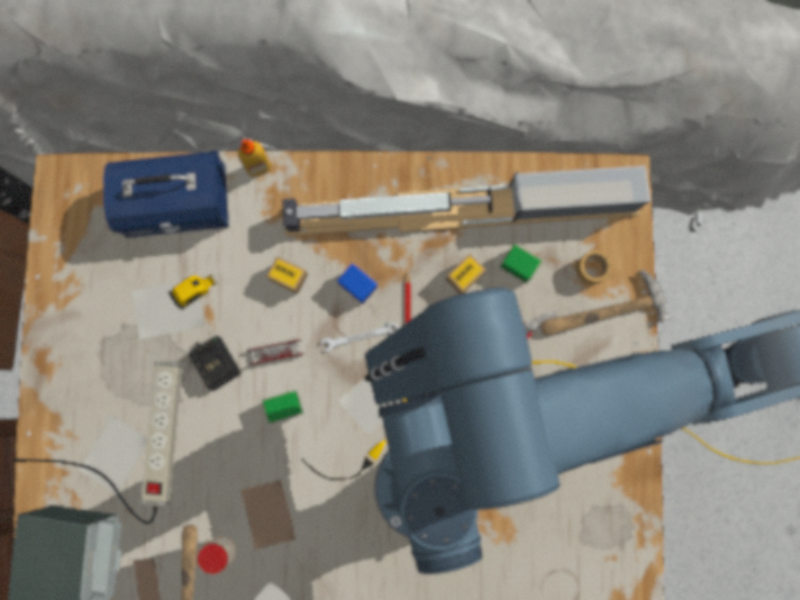

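View pics/side0.png

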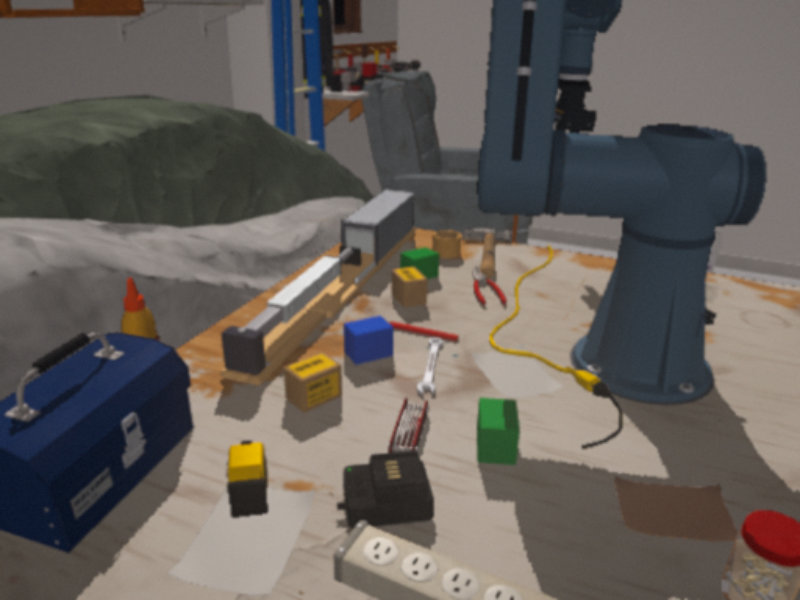

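Top view: cardboard boxes at (287,275) and (466,273). Look-alikes are blue (357,283), green (521,262) and (283,406), plus the yellow tape measure (192,288). The feeder runs from its stand at (290,215) to the locker at (580,190). The arm hides part of the bench, so a third box could be under it.

```bash
python3 - <<'E'
s=open('h.py').read().replace("c@np.array(s['rotation']).T","c@Rotation.from_euler('xyz',s['rotation']).as_matrix().T").replace("import numpy as np, cv2","import numpy as np, cv2\nfrom scipy.spatial.transform import Rotation")
s+='''
def blobs(s,P,lo,hi,zr=(-20,200),amin=25):
    hsv=cv2.cvtColor(s['color'],cv2.COLOR_RGB2HSV)
    m=cv2.inRange(hsv,lo,hi)&((P[...,2]>zr[0])&(P[...,2]<zr[1])).astype(np.uint8)*255
    n,l,st,c=cv2.connectedComponentsWithStats(m)
    return [(c[i].round(),st[i,4],l==i) for i in range(1,n) if st[i,4]>=amin]
'''
open('h.py','w').write(s)
E
python3 - <<'E'
from h import *
for n in('top','side'):
    s=load(n);P=cloud(s)
    if n=='top':
        for q in[(60,500),(290,330),(250,230)]: print('bench',P[q[1]*384//600,q[0]*512//800])
    for c,a,m in blobs(s,P,(12,90,90),(32,255,255),(35,75),15):
        X=P[m];r=cv2.minAreaRect(X[:,:2].astype(np.float32))
        print(n,c,a,np.median(X,0).round(),X[:,2].max().round(),np.round(r[0]),np.round(r[1]),round(r[2],1))
    if n=='top':
        for nm,zr in(('tube',(72,88)),('roof',(100,120))):
            m=((P[...,2]>zr[0])&(P[...,2]<zr[1])&(P[...,0]>480)).astype(np.uint8)
            k,l,st,c=cv2.connectedComponentsWithStats(m)
            for i in range(1,k):
                if st[i,4]>60:
                    X=P[l==i];r=cv2.minAreaRect(X[:,:2].astype(np.float32));print(nm,c[i].round(),st[i,4],X.min(0).round(),X.max(0).round(),np.round(r[0]),np.round(r[1]),round(r[2],2))
s=load('top');save(cv2.resize(s['color'][85:165,170:430],(780,240),interpolation=cv2.INTER_CUBIC),'f0.png')
s=load('side');c1=cv2.resize(s['color'][110:260,130:310],(720,600),interpolation=cv2.INTER_CUBIC);save(c1,'s1.png')
E
```

```text
bench [-42.57965318 797.9291831    6.33137324]
bench [333.42104063 298.95154013   4.64372378]
bench [ 5.55993832e+02  3.92140723e+02 -5.30936052e-01]
top [170. 104.] 19 [692. 351.  54.] 73.0 [698. 353.] [ 8. 23.] 81.9
top [380. 170.] 171 [ 469. -360.   47.] 59.0 [ 469. -360.] [65. 69.] 36.3
top [183. 175.] 317 [447. 301.  56.] 65.0 [448. 303.] [70. 49.] 62.8
top [298. 175.] 315 [450. -79.  56.] 67.0 [452. -80.] [49. 71.] 44.6
top [120. 185.] 248 [413. 510.  59.] 72.0 [414. 514.] [42. 66.] 34.5
tube [170.  36.] 1399 [872.  19.  72.] [1074.  977.   88.] [906. 484.] [179. 975.] 10.28
tube [235. 132.] 1067 [545. -53.  72.] [621. 313.  88.] [583. 130.] [ 61. 365.] 2.4
tube [107. 144.] 70 [538. 481.  72.] [557. 633.  87.] [546. 556.] [  8. 153.] 6.46
roof [143.  32.] 1636 [901.  96. 100.] [1059.  969.  120.] [924. 524.] [142. 883.] 8.88
roof [162. 100.] 68 [675. 349. 101.] [718. 404. 120.] [692. 374.] [28. 55.] 33.47
roof [105. 101.] 145 [672. 447. 100.] [707. 691. 120.] [688. 569.] [ 22. 244.] 4.56
roof [372. 120.] 1982 [ 573. -468.  100.] [ 677. -179.  120.] [ 626. -324.] [ 85. 289.] 4.36
roof [106. 139.] 438 [536. 437. 100.] [637. 677. 120.] [558. 550.] [ 76. 250.] 20.1
side [228.  66.] 22 [ 1704. -2344.    49.] 71.0 [ 1711. -2346.] [54. 62.] 27.0
side [212.  72.] 44 [ 1657. -1942.    56.] 74.0 [ 1648. -1943.] [ 37. 110.] 87.7
side [286. 151.] 145 [ 469. -346.   45.] 53.0 [ 471. -357.] [64. 72.] 20.3
side [263. 178.] 254 [443. -63.  56.] 61.0 [466. -94.] [ 55. 124.] 37.8
side [199. 238.] 608 [444. 316.  56.] 59.0 [450. 307.] [71. 54.] 64.3
side [157. 295.] 540 [409. 527.  61.] 65.0 [412. 523.] [42. 56.] 31.2
side [251. 300.] 75 [256. 456.  48.] 51.0 [257. 456.] [13. 32.] 34.6
side [509. 378.] 17 [-165.  460.   41.] 53.0 [-166.  459.] [10.  1.] 55.2
```

View pics/f0.png

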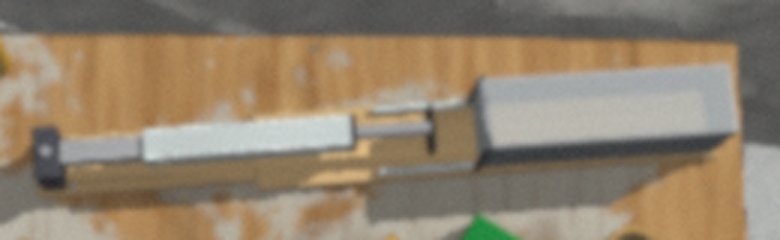

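View pics/s1.png

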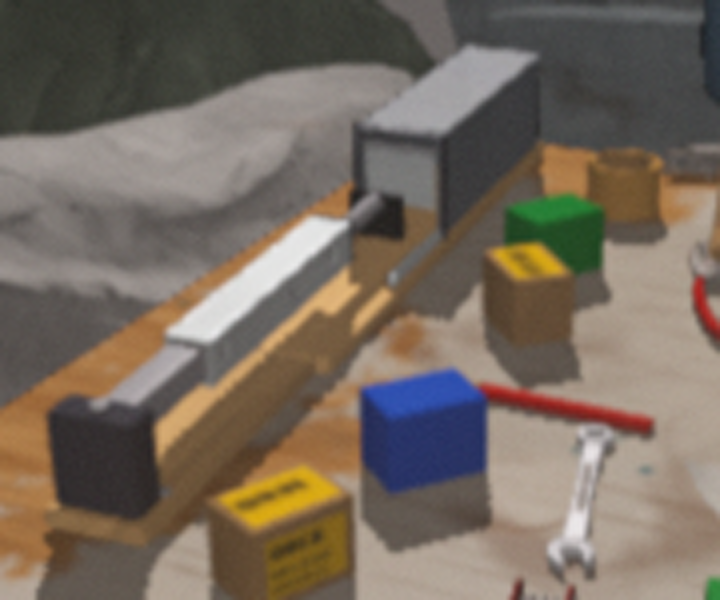

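Crop: the white outer tube is part-way out, and the button is hidden under its wall. The black plate sits in the trough, ahead of the grey locker. The two yellow-labelled cardboard boxes are the right ones. Next I fit the feeder frame.

Run:
```python
from h import *
s=load('top');P=cloud(s);C=s['color'].astype(int)
m=((P[...,2]>100)&(P[...,2]<120)&(P[...,0]>560)&(P[...,0]<690)&(P[...,1]<-170))
X=P[m];print('roofz',np.median(X[:,2]))
def mid(X,lo,hi,st=12):
    out=[]
    for y in np.arange(lo,hi,st):
        q=X[(X[:,1]>=y)&(X[:,1]<y+st)]
        if len(q)>8: out.append((y+st/2,q[:,0].min(),q[:,0].max(),len(q)))
    return np.array(out)
r=mid(X,-455,-190);c=(r[:,1]+r[:,2])/2
f1=np.polyfit(r[:,0],c,1);print('roof mid',f1,'w',np.mean(r[:,2]-r[:,1]),'yrange',np.percentile(X[:,1],[0.5,99.5]))
# tube bright
v=C.min(-1)
m=(P[...,2]>68)&(P[...,2]<92)&(P[...,0]>540)&(P[...,0]<640)&(P[...,1]>-60)&(P[...,1]<340)
for nm,mm in(('tube',m&(v>165)),('stand',m&(C.max(-1)<110)&(P[...,1]>200))):
    k,l,st,cc=cv2.connectedComponentsWithStats(mm.astype(np.uint8));i=1+st[1:,4].argmax();X=P[l==i]
    q=cv2.minAreaRect(X[:,:2].astype(np.float32))
    print(nm,st[i],'z',np.median(X[:,2]),X[:,:2].min(0),X[:,:2].max(0),q)
    if nm=='tube':
        r=mid(X,X[:,1].min()+12,X[:,1].max()-12);c=(r[:,1]+r[:,2])/2;print(np.polyfit(r[:,0],c,1),np.mean(r[:,2]-r[:,1]))
```

```text
roofz 109.5962431270143
roof mid [-7.64225737e-02  6.01135272e+02] w 78.96444103695875 yrange [-465.76201038 -181.70988907]
tube [217 123  70  15 677] z 79.45184964732766 [569.70896169 -39.43719374] [620.83334983 189.97223554] ((594.6331787109375, 74.33563232421875), (36.739505767822266, 229.92672729492188), 4.754993915557861)
[-7.81316140e-02  6.00872106e+02] 33.02704463646373
stand [181 128  10  18 137] z 79.8130649298148 [545.37025799 279.03994007] [603.89565128 309.23798024] ((574.5626831054688, 295.006591796875), (57.36406326293945, 29.400178909301758), 3.9530653953552246)
```

```bash
cat >> h.py <<'E'
PSI=0.0773; O=np.array([595.8,67.0]); YF=PSI+np.pi/2
def fw(fx,fy): # feeder->world xy
    c,s=np.cos(PSI),np.sin(PSI); return O+np.array([c*fx-s*fy,s*fx+c*fy])
def wf(x,y):
    c,s=np.cos(PSI),np.sin(PSI); d=np.array([x,y])-O; return np.array([c*d[0]+s*d[1],-s*d[0]+c*d[1]])
def go(x,y,z,yaw):
    st=readout.read_state(); p=st['tcp_pos'];R=Rotation.from_euler('xyz',st['orientation'])
    sh=R.inv().apply(np.array([x,y,z])-p); t=-(yaw-st['orientation'][2]); t=(t+np.pi)%(2*np.pi)-np.pi
    print('t',round(st['time_s'],2),'at',p.round(1),st['orientation'].round(3),'-> shift',sh.round(1),'turn',round(t,3),'steps',round(max(np.linalg.norm(sh)/62.5,abs(t)/.187),1))
E
python3 - <<'E'
from h import *
x,y=fw(0,20);print(x,y);go(x,y,200,YF)
E
```

```text
594.2555391731344 86.94027684748328
t 0.1 at [ 241.1 -521.5  229.7] [-3.14  -0.     0.433] -> shift [ 575.8 -404.2   30.5] turn -1.215 steps 11.3
```

>>> send_rows(motion="576 -404 30 -1.215 88; 576 -404 30 -1.215 88; 576 -404 30 -1.215 88; 576 -404 30 -1.215 88; 576 -404 30 -1.215 88; 576 -404 30 -1.215 88; 576 -404 30 -1.215 88; 576 -404 30 -1.215 88; 576 -404 30 -1.215 88; 576 -404 30 -1.215 88; 576 -404 30 -1.215 88; 576 -404 30 -1.215 88")

```text
time_s: 1.6
tcp_pos: [595.1, 89.5, 199.6]
orientation: [-3.141, -0.001, 1.652]
ft_force: [-0.7, -0.6, -1.1]
width: 88.1
grasp_force: 0.0
```

Run:
```python
from h import *
a=snap('top');save(cv2.resize(a['color'],(800,600)),'top1.png')
x,y=fw(0,20);go(x,y,68,YF)
```

```text
t 1.65 at [595.2  89.5 199.6] [-3.141e+00 -1.000e-03  1.651e+00] -> shift [ -2.6  -1.  131.6] turn 0.003 steps 2.1
```

View pics/top1.png

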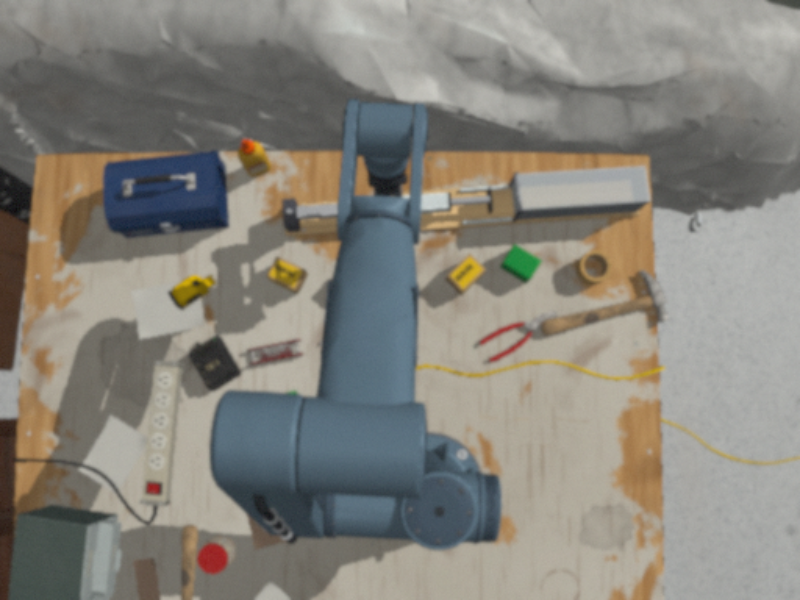

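The area hidden earlier is now clear, with no third box. The cardboard boxes are at (287,275) and (466,273). I descend onto the tube and grip it.

>>> send_rows(motion="-3 -1 60 0.003 88; -3 -1 110 0.003 88; -3 -1 132 0.003 88; -3 -1 132 0.003 88; -3 -1 132 0.003 30; -3 -1 132 0.003 30; -3 -1 132 0.003 30; -3 -1 132 0.003 30; -3 -1 132 0.003 30; -3 -1 132 0.003 30")

```text
time_s: 2.9
tcp_pos: [594.2, 83.3, 68.6]
orientation: [3.141, -0.0, 1.645]
ft_force: [1.9, 0.5, 0.4]
width: 32.7
grasp_force: 30.0
```

>>> send_rows(motion="8 0 0 0 30; 18 0 0 0 30; 28 0 0 0 30; 38 0 0 0 30; 48 0 0 0 30; 55 0 0 0 30; 60 0 0 0 30; 63 0 0 0 30; 65 0 0 0 30; 67 0 0 0 30")

```text
time_s: 4.15
tcp_pos: [589.0, 149.8, 68.6]
orientation: [-3.141, 0.001, 1.645]
ft_force: [0.5, -1.9, 0.5]
width: 32.6
grasp_force: 30.0
```

>>> send_rows(motion="1 0 0 0 30; 2 0 0 0 30; 3 0 0 0 30; 4 0 0 0 30")

```text
time_s: 4.65
tcp_pos: [588.6, 154.0, 68.6]
orientation: [3.142, 0.0, 1.645]
ft_force: [0.5, -1.7, 0.7]
width: 32.7
grasp_force: 30.0
```

>>> send_rows(motion="1 0 0 0 30; 2 0 0 0 30; 3 0 0 0 30")

```text
time_s: 5.03
tcp_pos: [588.4, 157.0, 68.5]
orientation: [-3.142, 0.0, 1.645]
ft_force: [-0.6, -1.8, 2.0]
width: 32.9
grasp_force: 30.0
```

Run:
```python
from h import *
s=snap('side');save(cv2.resize(s['color'][110:260,130:310],(720,600),interpolation=cv2.INTER_CUBIC),'s2.png')
```

```text
(no output)
```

View pics/s2.png

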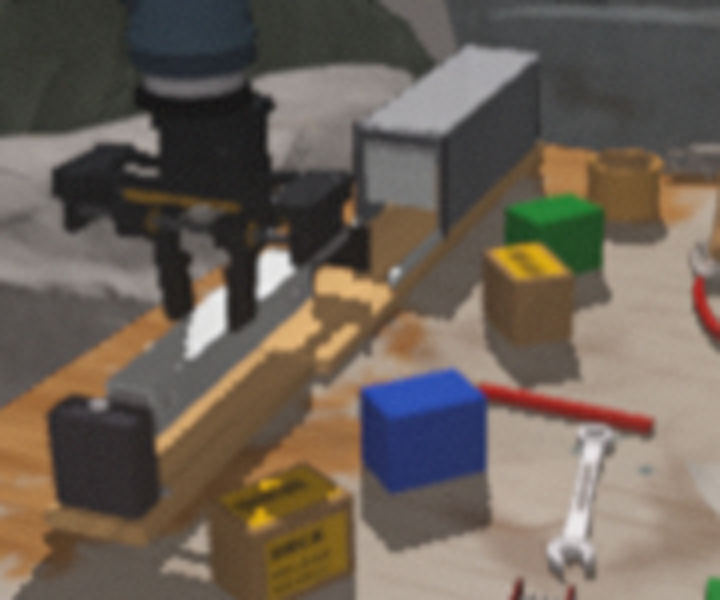

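The tube is nearly back, but the force shows no lock yet. I continue slowly.

>>> send_rows(motion="1 0 0 0 30; 2 0 0 0 30; 3 0 0 0 30")

```text
time_s: 5.45
tcp_pos: [588.4, 157.9, 68.5]
orientation: [-3.141, 0.003, 1.645]
ft_force: [-0.3, -12.1, 2.4]
width: 32.6
grasp_force: 30.0
```

>>> send_rows(motion="-2 0 0 0 30; -4 0 0 0 30; -6 0 0 0 30; -7 0 0 0 30")

```text
time_s: 5.95
tcp_pos: [588.7, 153.6, 68.6]
orientation: [3.141, -0.001, 1.645]
ft_force: [0.4, 3.3, 1.1]
width: 32.6
grasp_force: 30.0
```

>>> send_rows(motion="-1 0 0 0 30; -2 0 0 0 30; -3 0 0 0 30")

```text
time_s: 6.32
tcp_pos: [588.7, 152.9, 68.5]
orientation: [3.141, -0.004, 1.645]
ft_force: [0.6, 14.2, 0.2]
width: 32.8
grasp_force: 30.0
```

The tube is locked, with about 3 mm of play and force on both sides. I centre, release and lift.

>>> send_rows(motion="3 0 0 0 30; 3 0 0 0 88; 3 0 0 0 88; 3 0 0 0 88; 3 0 -60 0 88; 3 0 -120 0 88; 3 0 -120 0 88")

```text
time_s: 7.2
tcp_pos: [592.4, 153.1, 194.9]
orientation: [3.13, 0.0, 1.645]
ft_force: [0.4, -0.8, -0.3]
width: 87.9
grasp_force: 0.0
```

```bash
cat > m.py <<'E'
from h import *
a=snap('top');P=cloud(a)
for c,n,m in blobs(a,P,(12,90,90),(32,255,255),(35,78),60):
    X=P[m]; X=X[abs(X[:,2]-np.median(X[:,2]))<12]
    r=cv2.minAreaRect(X[:,:2].astype(np.float32));b=cv2.boxPoints(r);e=b[1]-b[0],b[2]-b[1]
    L=max(e,key=np.linalg.norm)  # long side dir = tool x dir
    yaw=np.arctan2(L[1],L[0]); print(c,n,'c',np.round(r[0],1),'med',np.median(X,0).round(1),'size',np.round(r[1]),'yaw(long)',round(yaw%np.pi,3))
E
python3 m.py
python3 - <<'E'
from h import *
s=snap('side');save(cv2.resize(s['color'][110:260,130:310],(720,600),interpolation=cv2.INTER_CUBIC),'s3.png')
E
```

```text
[381. 170.] 170 c [ 468.6 -360.1] med [ 467.8 -362.    46.4] size [66. 68.] yaw(long) 2.189
[183. 175.] 313 c [448.1 302.1] med [447.3 301.1  55.9] size [70. 49.] yaw(long) 1.128
[298. 175.] 314 c [451.3 -79.4] med [449.6 -79.1  55.7] size [50. 71.] yaw(long) 2.349
[120. 185.] 215 c [414.4 513.8] med [412.4 515.3  61.5] size [44. 63.] yaw(long) 2.268
```

View pics/s3.png

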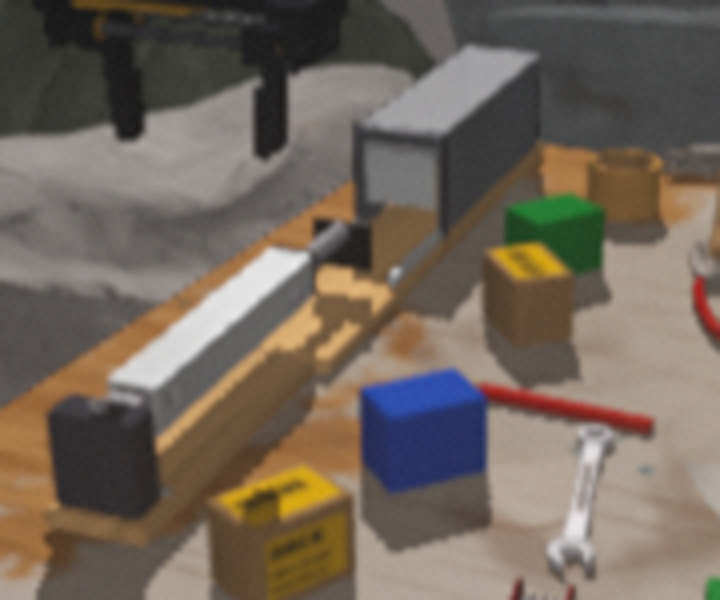

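```bash
cat >> h.py <<'E'
def proj(s,pt):
    R=Rotation.from_euler('xyz',s['rotation']).as_matrix(); c=R.T@(np.array(pt)-s['origin']); c=c*[1,-1,-1]
    return cv2.projectPoints(c.reshape(1,1,3),np.zeros(3),np.zeros(3),s['mtx'],s['dist_coeffs'])[0].ravel()
def tube(s):
    P=cloud(s);C=s['color'].astype(int)
    m=(P[...,2]>70)&(P[...,2]<90)&(P[...,0]>540)&(P[...,0]<640)&(P[...,1]>-160)&(P[...,1]<290)&(C.min(-1)>165)
    k,l,st,cc=cv2.connectedComponentsWithStats(m.astype(np.uint8));i=1+st[1:,4].argmax();X=P[l==i]
    q=cv2.minAreaRect(X[:,:2].astype(np.float32));f=np.array([wf(*x) for x in X[:,:2]])
    print('tube f_y',np.percentile(f[:,1],[.5,99.5]).round(1),'fx',np.percentile(f[:,0],[2,98]).round(1),q)
E
python3 - <<'E'
from h import *
tube(load('top'))
s=load('side')
x,y=fw(-25,0);p=proj(s,[x,y,62]);print(p,proj(s,[*fw(-17,-35),62]),proj(s,[*fw(-17,195),62]))
u,v=p.round().astype(int)
save(cv2.resize(s['color'][v-20:v+20,u-25:u+25],(800,640),interpolation=cv2.INTER_CUBIC)[:600],'b.png')
E
```

```text
tube f_y [-34.8  20.5] fx [-16.8  16.6] ((596.7188110351562, 59.31728744506836), (34.867366790771484, 56.28566360473633), 3.662938117980957)
[205.47709445 183.823222  ] [208.06373541 178.98332143] [168.88772125 213.22870337]
```

View pics/b.png

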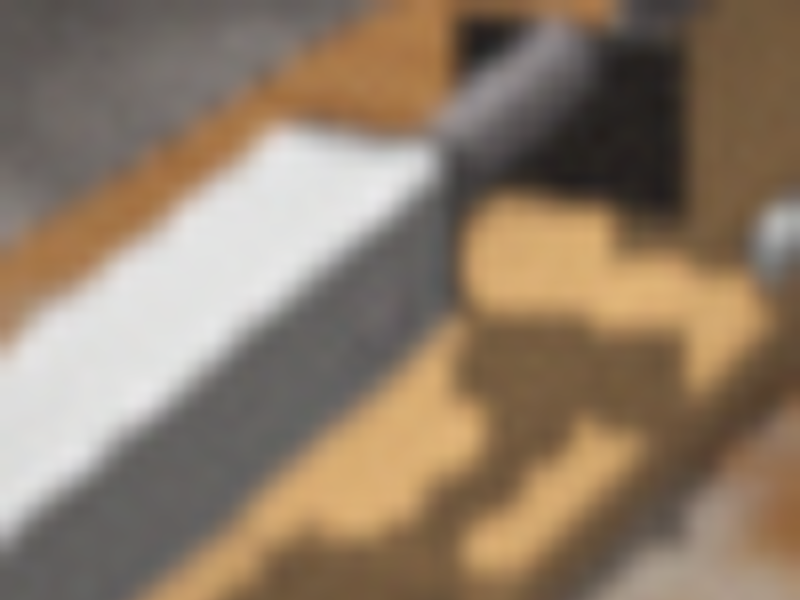

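The tube's front edge is at f_y = −34.8, where −35 is expected, so the rod is locked back. Next is the right-hand box at (451,−79).

Run:
```python
from h import *
go(451,-79.3,130,2.349)
```

```text
t 7.3 at [588.8 152.9 188.9] [3.141 0.    1.645] -> shift [-221.4 -154.6   58.8] turn -0.704 steps 4.4
```

>>> send_rows(motion="-221 -155 59 -0.704 88; -221 -155 59 -0.704 88; -221 -155 59 -0.704 88; -221 -155 59 -0.704 88; -221 -155 59 -0.704 88; -221 -155 59 -0.704 88; -221 -155 59 -0.704 88; -221 -155 59 -0.704 88")

```text
time_s: 8.3
tcp_pos: [450.8, -77.8, 129.3]
orientation: [3.142, -0.0, 2.35]
ft_force: [-0.1, -0.5, -0.2]
width: 88.0
grasp_force: 0.0
```

Run:
```python
from h import *
go(451,-79.3,43,2.349)
s=snap('side');P=cloud(s)
for c,a,m in blobs(s,P,(12,90,90),(32,255,255),(50,62),60):
    X=P[m];r=cv2.minAreaRect(X[:,:2].astype(np.float32));print(c,a,np.median(X,0).round(),np.round(r[0]),np.round(r[1]),round(r[2],1))
```

```text
t 8.3 at [450.8 -77.8 129.3] [ 3.142 -0.     2.35 ] -> shift [-1.2 -0.9 86.3] turn 0.001 steps 1.4
[262. 176.] 178 [450. -69.  57.] [454. -77.] [51. 72.] 44.6
[199. 235.] 421 [448. 311.  57.] [451. 306.] [71. 54.] 64.4
[158. 299.] 316 [403. 533.  59.] [411. 523.] [42. 53.] 36.2
```

Box still at the same place, so I grip it and lift.

>>> send_rows(motion="-1 -1 50 0 88; -1 -1 86 0 88; -1 -1 86 0 88; -1 -1 86 0 45; -1 -1 86 0 45; -1 -1 86 0 45; -1 -1 86 0 45; -1 -1 86 0 45; -1 -1 40 0 45; -1 -1 0 0 45; -1 -1 -20 0 45")

```text
time_s: 9.72
tcp_pos: [450.7, -80.5, 151.1]
orientation: [3.141, 0.002, 2.349]
ft_force: [-0.0, -0.3, -4.2]
width: 48.7
grasp_force: 30.0
```

Run:
```python
from h import *
st=readout.read_state();print(st['width'],st['grasp_force'],st['ft_force'])
x,y=fw(0,-188);print(x,y);go(x,y,150,YF)
```

```text
48.69598179213433 29.998500645160675 [-0.01836176 -0.30502237 -4.16023444]
610.3179317725366 -120.43860236634282
t 9.72 at [450.7 -80.5 151.1] [3.141e+00 2.000e-03 2.349e+00] -> shift [-140.5   85.7    1.3] turn 0.701 steps 3.7
```

>>> send_rows(motion="-60 37 0 0.18 45; -110 65 0 0.35 45; -140 86 0 0.52 45; -140 86 0 0.701 45; -140 86 0 0.701 45; -140 86 0 0.701 45; -140 86 0 0.701 45")

```text
time_s: 10.6
tcp_pos: [609.5, -119.5, 149.5]
orientation: [-3.141, -0.0, 1.65]
ft_force: [0.4, 0.5, -2.9]
width: 48.8
grasp_force: 30.0
```

Run:
```python
from h import *
st=readout.read_state();print(st['width'],st['grasp_force'],st['ft_force'])
x,y=fw(0,-188);go(x,y,58,YF)
a=snap('top');P=cloud(a);b=snap('side')
m=blobs(a,P,(12,90,90),(32,255,255),(60,180),30)
for c,n,mm in m:
    X=P[mm];print(c,n,np.median(X,0).round(1))
u,v=proj(b,[x,y,60]).astype(int)
save(cv2.resize(b['color'][v-55:v+35,u-60:u+60],(800,600),interpolation=cv2.INTER_CUBIC),'p1.png')
```

```text
48.78040948824991 29.99859184026718 [ 0.35839218  0.47632955 -2.92940112]
t 10.6 at [ 609.5 -119.5  149.5] [-3.141 -0.     1.65 ] -> shift [-1.   0.8 91.5] turn 0.002 steps 1.5
[162. 100.] 218 [687.3 367.9 115.7]
[119. 185.] 119 [413.2 513.2  63.6]
```

View pics/p1.png

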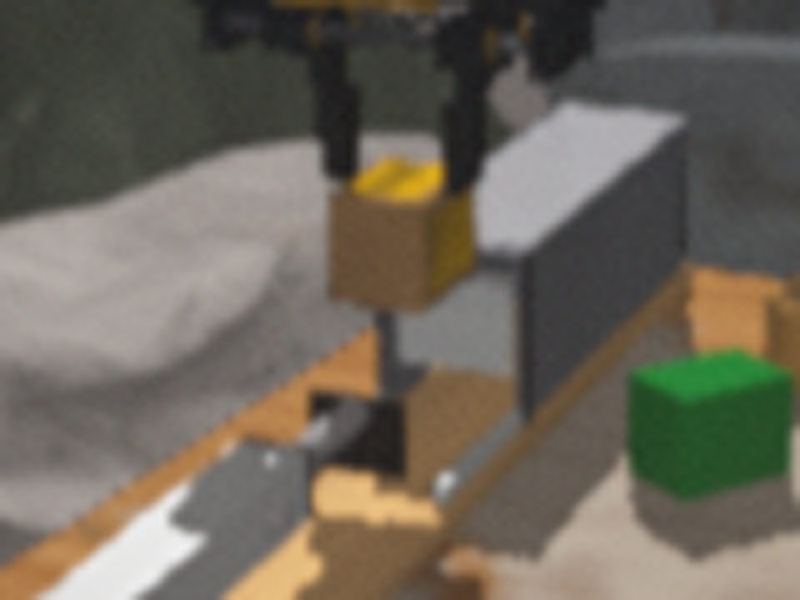

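Run:
```python
from h import *
b=load('side');P=cloud(b)
m=(P[...,0]>560)&(P[...,0]<660)&(P[...,1]>-180)&(P[...,1]<-60)&(P[...,2]>85)&(P[...,2]<200)
H=cv2.cvtColor(b['color'],cv2.COLOR_RGB2HSV)
c=m&(H[...,1]>90)&(H[...,0]<35); X=P[c]; print(len(X),X.min(0).round(),X.max(0).round(),np.percentile(X[:,2],[1,5,50,95,99]).round())
f=np.array([wf(*x) for x in X[:,:2]]);print('f',np.percentile(f,[2,98],axis=0).round(1))
d=m&(H[...,2]<70); X=P[d]; 
for lo in range(85,200,10): 
    q=X[(X[:,2]>=lo)&(X[:,2]<lo+10)]
    if len(q)>2: print(lo,len(q),q[:,0].min().round(),q[:,0].max().round(),np.median(q[:,1]).round())
```

```text
405 [ 574. -148.  109.] [635. -78. 175.] [110. 113. 143. 164. 168.]
f [[ -25.6 -210.7]
 [  20.6 -147.7]]
155 6 574.0 640.0 -109.0
165 32 572.0 645.0 -112.0
175 35 571.0 650.0 -112.0
185 43 570.0 649.0 -111.0
195 22 568.0 650.0 -109.0
```

Run:
```python
from h import *
print(manip.tip_extent, [k for k in dir(manip) if k[0]!='_'])
b=load('side');P=cloud(b)
c,s=np.cos(PSI),np.sin(PSI);D=P[...,:2]-O;fx=c*D[...,0]+s*D[...,1];fy=-s*D[...,0]+c*D[...,1]
m=(fx<-28)&(fx>-60)&(fy>-215)&(fy<-150)&(P[...,2]>90)&(P[...,2]<240)
for v,u in np.argwhere(m): print((u,v),fx[v,u].round(),fy[v,u].round(),P[v,u,2].round(),b['color'][v,u]) if v%2==0 and u%2==0 else 0
```

```text
25.0 ['Unreachable', 'tip_extent']
(np.int64(238), np.int64(110)) -55.0 -186.0 240.0 [38 41 42]
(np.int64(240), np.int64(110)) -54.0 -207.0 235.0 [76 62 42]
(np.int64(228), np.int64(112)) -36.0 -151.0 239.0 [31 33 33]
(np.int64(230), np.int64(112)) -41.0 -156.0 239.0 [33 32 33]
(np.int64(232), np.int64(112)) -48.0 -154.0 240.0 [31 33 34]
(np.int64(236), np.int64(112)) -59.0 -160.0 240.0 [64 55 48]
(np.int64(240), np.int64(112)) -54.0 -207.0 228.0 [58 56 51]
(np.int64(228), np.int64(114)) -36.0 -151.0 233.0 [34 34 35]
(np.int64(230), np.int64(114)) -42.0 -152.0 234.0 [34 33 35]
(np.int64(232), np.int64(114)) -49.0 -152.0 234.0 [33 33 36]
(np.int64(234), np.int64(114)) -52.0 -160.0 233.0 [41 38 33]
(np.int64(236), np.int64(114)) -58.0 -162.0 233.0 [48 45 38]
(np.int64(228), np.int64(116)) -35.0 -154.0 226.0 [48 49 44]
(np.int64(230), np.int64(116)) -42.0 -152.0 228.0 [35 35 34]
(np.int64(232), np.int64(116)) -48.0 -155.0 227.0 [31 32 32]
(np.int64(234), np.int64(116)) -55.0 -153.0 228.0 [32 31 31]
(np.int64(236), np.int64(116)) -52.0 -177.0 223.0 [48 46 44]
(np.int64(238), np.int64(116
[... 796 characters left out ...]
-32.0 -176.0 189.0 [35 34 33]
(np.int64(232), np.int64(126)) -38.0 -178.0 189.0 [33 32 33]
(np.int64(234), np.int64(126)) -39.0 -192.0 185.0 [39 37 36]
(np.int64(230), np.int64(128)) -31.0 -178.0 182.0 [34 33 34]
(np.int64(232), np.int64(128)) -38.0 -178.0 182.0 [35 35 34]
(np.int64(234), np.int64(128)) -38.0 -194.0 178.0 [41 41 40]
(np.int64(230), np.int64(130)) -33.0 -174.0 177.0 [36 34 35]
(np.int64(232), np.int64(130)) -38.0 -179.0 176.0 [34 32 31]
(np.int64(234), np.int64(130)) -35.0 -202.0 169.0 [90 90 89]
(np.int64(230), np.int64(132)) -32.0 -175.0 170.0 [36 36 35]
(np.int64(232), np.int64(132)) -38.0 -178.0 169.0 [37 34 35]
(np.int64(230), np.int64(134)) -31.0 -176.0 163.0 [40 37 30]
```

Run:
```python
from h import *
s=load('side')
for dx in(-45,45):
  for z in(164,189,200): print(dx,z,((proj(s,[588.8+dx,152.9,z])-[130,110])*4).round())
s2=cv2.imread('pics/p1.png');x,y=fw(0,-188)
u,v=proj(s,[x,y,60]).astype(int)
for z in(124.5,149.5,160):
    for fx in(-30,30): print(z,fx,((proj(s,[*fw(fx,-180),z])-[u-60,v-55])*6.67).round())
```

```text
-45 164 [265. 208.]
-45 189 [263. 171.]
-45 200 [262. 155.]
45 164 [148. 187.]
45 189 [145. 152.]
45 200 [144. 136.]
124.5 -30 [454. 261.]
124.5 30 [340. 247.]
149.5 -30 [454. 211.]
149.5 30 [339. 198.]
160 -30 [453. 190.]
160 30 [338. 177.]
```

>>> send_rows(motion="-2 1 45 0.002 45; -2 1 75 0.002 45; -2 1 84 0.002 45; -2 1 88 0.002 45; -2 1 90 0.002 45; -2 1 91 0.002 45")

```text
time_s: 11.45
tcp_pos: [612.0, -121.8, 59.7]
orientation: [3.14, 0.001, 1.646]
ft_force: [-0.2, -0.4, -2.6]
width: 48.6
grasp_force: 30.0
```

>>> send_rows(motion="0 0 1 0 45; 0 0 2 0 45; 0 0 3 0 45")

```text
time_s: 11.82
tcp_pos: [611.8, -121.7, 58.2]
orientation: [3.141, 0.001, 1.646]
ft_force: [-8.7, 2.6, 18.0]
width: 49.2
grasp_force: 30.0
```

>>> send_rows(motion="0 0 -1 0 60; 0 0 -1 0 70; 0 0 -1 0 75; 0 0 -1 0 80; 0 0 -60 0 88; 0 0 -110 0 88; 0 0 -110 0 88")

```text
time_s: 12.7
tcp_pos: [614.2, -122.7, 170.8]
orientation: [3.133, 0.004, 1.646]
ft_force: [0.1, -0.1, 0.4]
width: 88.2
grasp_force: 0.0
```

```bash
cat > l.py <<'E'
from h import *
a=snap('top');P=cloud(a);c,s=np.cos(PSI),np.sin(PSI);D=P[...,:2]-O;fx=c*D[...,0]+s*D[...,1];fy=-s*D[...,0]+c*D[...,1]
b=snap('side');Q=cloud(b);D=Q[...,:2]-O;gx=c*D[...,0]+s*D[...,1];gy=-s*D[...,0]+c*D[...,1]
for n,im,PP,x,y in(('top',a,P,fx,fy),('side',b,Q,gx,gy)):
    H=cv2.cvtColor(im['color'],cv2.COLOR_RGB2HSV)
    m=(abs(x)<45)&(y<-140)&(y>-245)&(PP[...,2]>60)&(PP[...,2]<85)&(H[...,1]>100)
    if m.sum()>5: print(n,m.sum(),'fx',np.percentile(x[m],[2,98]).round(1),'fy',np.percentile(y[m],[2,98]).round(1),'z',np.median(PP[m][:,2]).round(1),cv2.minAreaRect(np.stack([x[m],y[m]],-1).astype(np.float32)))
E
python3 l.py
python3 - <<'E'
from h import *
x,y=fw(0,0);go(x,y,150,YF)
E
```

```text
side 156 fx [-23.5  27.1] fy [-211.6 -150.8] z 71.4 ((1.7303657531738281, -184.36924743652344), (68.40811157226562, 51.94953155517578), 89.05907440185547)
t 12.8 at [ 611.1 -121.5  165.5] [3.141 0.    1.646] -> shift [189.1  -1.1  15.5] turn -0.002 steps 3.0
```

The box lies straight in the trough (top at 71 mm, fx 1.7, fy −186). Now I squeeze the button.

>>> send_rows(motion="189 -1 15 -0.002 88; 189 -1 15 -0.002 88; 189 -1 15 -0.002 88; 189 -1 15 -0.002 88; 189 -1 60 -0.002 88; 189 -1 97 -0.002 88; 189 -1 97 -0.002 88; 189 -1 97 -0.002 88")

```text
time_s: 13.8
tcp_pos: [596.4, 66.2, 68.9]
orientation: [3.142, 0.0, 1.647]
ft_force: [-0.1, 0.4, 0.2]
width: 87.8
grasp_force: 0.0
```

Run:
```python
from h import *
x,y=fw(0,0);go(x,y,68,YF)
```

```text
t 13.8 at [596.4  66.2  68.9] [3.142 0.    1.647] -> shift [ 0.9 -0.5  0.9] turn -0.001 steps 0.0
```

>>> send_rows(motion="0 0 0 0 28; 0 0 0 0 28; 0 0 0 0 28; 0 0 0 0 28; 0 0 0 0 28; 0 0 0 0 28; 0 0 0 0 28; 0 0 0 0 28")

```text
time_s: 14.8
tcp_pos: [595.6, 67.0, 68.5]
orientation: [-3.141, -0.0, 1.648]
ft_force: [-3.2, -0.2, 2.9]
width: 32.7
grasp_force: 30.0
```

>>> send_rows(motion="-3 0 0 0 28; -8 0 0 0 28; -16 0 0 0 28; -26 0 0 0 28; -36 0 0 0 28; -46 0 0 0 28; -56 0 0 0 28; -66 0 0 0 28; -76 0 0 0 28; -86 0 0 0 28; -96 0 0 0 28; -106 0 0 0 28")

```text
time_s: 16.3
tcp_pos: [604.3, -40.2, 68.6]
orientation: [3.141, 0.0, 1.647]
ft_force: [-0.5, -0.2, 0.0]
width: 28.0
grasp_force: 0.0
```

Run:
```python
from h import *
st=readout.read_state();print(wf(*st['tcp_pos'][:2]),st['width'],st['ft_force'])
tube(snap('top'))
```

```text
[   0.16308407 -107.52030248] 27.995789641035365 [-0.45458214 -0.24492764  0.01204385]
tube f_y [ 36.2 192.2] fx [-15.8  15.8] ((586.83642578125, 180.7817840576172), (35.08634567260742, 157.08311462402344), 5.076038360595703)
```

The grip came off the front of the tube and the tube hardly moved. I open, lift and look.

>>> send_rows(motion="0 0 0 0 60; 0 0 0 0 88; 0 0 0 0 88; 0 0 -60 0 88; 0 0 -90 0 88; 0 0 -90 0 88")

```text
time_s: 17.1
tcp_pos: [606.1, -38.9, 161.7]
orientation: [3.136, 0.002, 1.648]
ft_force: [0.2, -0.5, -0.9]
width: 85.9
grasp_force: 0.0
```

```bash
python3 l.py
python3 - <<'E'
from h import *
tube(load('top'));s=load('side')
u,v=proj(s,[*fw(0,-60),60]).astype(int)
save(cv2.resize(s['color'][v-50:v+40,u-60:u+60],(800,600),interpolation=cv2.INTER_CUBIC),'p2.png')
E
```

```text
top 122 fx [-23.8  21.4] fy [-225.  -160.6] z 70.3 ((-0.08470344543457031, -191.8138885498047), (68.56671905517578, 46.817405700683594), 88.20692443847656)
side 157 fx [-23.   25.8] fy [-211.4 -151.1] z 71.3 ((0.8189659118652344, -181.15914916992188), (63.66325759887695, 53.67876052856445), 83.6678466796875)
tube f_y [ 97.6 192.2] fx [-14.1  16. ] ((584.8317260742188, 210.47079467773438), (32.279842376708984, 97.7247543334961), 5.290020942687988)
```

View pics/p2.png

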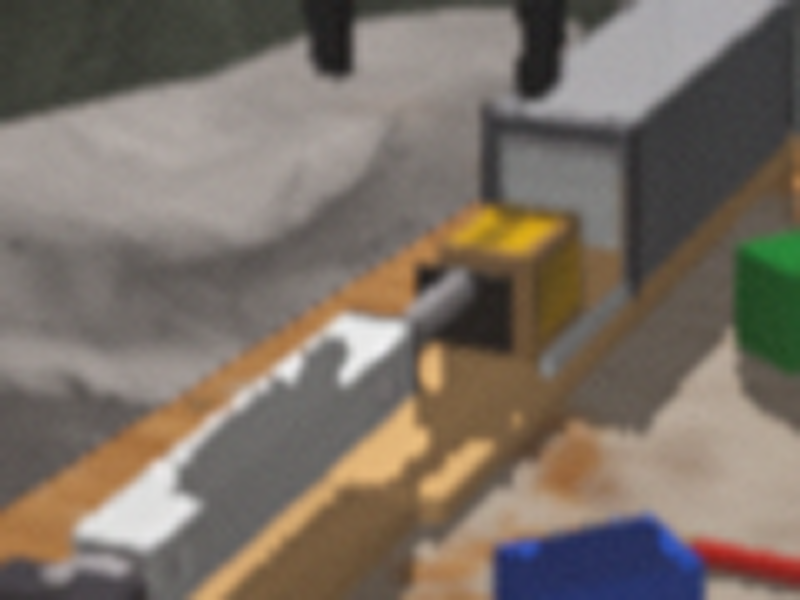

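The tube is still back and the box is intact at (500,270). This was probably the momentary grip slackening at the start of the slide. I'll retry with an early check.

Run:
```python
from h import *
x,y=fw(0,0);go(x,y,67,YF)
```

```text
t 17.2 at [603.7 -38.4 157.8] [-3.141 -0.     1.648] -> shift [105.7   0.4  90.8] turn 0.0 steps 2.2
```

>>> send_rows(motion="53 0 0 0 88; 106 0 0 0 88; 106 0 0 0 88; 106 0 50 0 88; 106 0 91 0 88; 106 0 91 0 88; 106 0 91 0 88; 106 0 91 0 28; 106 0 91 0 28; 106 0 91 0 28; 106 0 91 0 28; 106 0 91 0 28")

```text
time_s: 18.7
tcp_pos: [596.0, 66.9, 67.6]
orientation: [3.142, 0.0, 1.648]
ft_force: [0.4, -0.4, -0.1]
width: 40.1
grasp_force: 0.0
```

>>> send_rows(motion="0 0 0 0 28; 0 0 0 0 28; 0 0 0 0 28; -1 0 0 0 28; -2 0 0 0 28; -3 0 0 0 28; -4 0 0 0 28")

```text
time_s: 19.58
tcp_pos: [595.7, 65.3, 67.5]
orientation: [-3.141, -0.004, 1.648]
ft_force: [-2.5, 12.9, 4.5]
width: 33.2
grasp_force: 30.0
```

>>> send_rows(motion="-1 0 0 0 28; -2 0 0 0 28")

```text
time_s: 19.82
tcp_pos: [595.7, 64.9, 67.4]
orientation: [-3.141, -0.006, 1.648]
ft_force: [-3.4, 17.7, 5.3]
width: 32.8
grasp_force: 30.0
```

>>> send_rows(motion="-1 0 0 0 28; -2 0 0 0 28; -3 0 0 0 28")

```text
time_s: 20.2
tcp_pos: [595.8, 64.4, 67.4]
orientation: [-3.141, -0.01, 1.648]
ft_force: [-2.9, 26.8, 4.5]
width: 33.1
grasp_force: 30.0
```

The lock holds at 27 N, so the button isn't being pressed. In every picture the fingertips end about 11 mm above the reported TCP, so the pads seem to touch only the tube's top edge, above the button. I back off, open and grip lower.

>>> send_rows(motion="6 0 0 0 28; 9 0 0 0 28; 9 0 0 0 60; 9 0 0 0 80; 9 0 0 0 88; 9 0 0 0 88; 9 0 8 0 88; 9 0 14 0 88; 9 0 18 0 88; 9 0 20 0 88; 9 0 20 0 88")

```text
time_s: 21.58
tcp_pos: [595.9, 66.9, 47.3]
orientation: [-3.141, -0.0, 1.648]
ft_force: [-0.3, -0.0, 0.1]
width: 87.9
grasp_force: 0.0
```

>>> send_rows(motion="0 0 0 0 60; 0 0 0 0 28; 0 0 0 0 28; 0 0 0 0 28; 0 0 0 0 28; 0 0 0 0 28; 0 0 0 0 28; 0 0 0 0 28; 0 0 0 0 28")

```text
time_s: 22.7
tcp_pos: [595.6, 66.9, 47.4]
orientation: [-3.141, -0.0, 1.648]
ft_force: [-4.5, -1.8, 1.7]
width: 33.8
grasp_force: 30.0
```

>>> send_rows(motion="-1 0 0 0 28; -2 0 0 0 28; -3 0 0 0 28; -4 0 0 0 28")

```text
time_s: 23.2
tcp_pos: [595.8, 64.4, 47.4]
orientation: [-3.141, -0.002, 1.648]
ft_force: [-3.7, 5.5, 3.0]
width: 33.8
grasp_force: 30.0
```

>>> send_rows(motion="-1 0 0 0 28; -2 0 0 0 28; -4 0 0 0 28; -6 0 0 0 28")

```text
time_s: 23.7
tcp_pos: [596.3, 58.4, 47.4]
orientation: [-3.141, -0.002, 1.648]
ft_force: [-4.9, 6.1, 3.7]
width: 34.0
grasp_force: 30.0
```

>>> send_rows(motion="-3 0 0 0 28; -6 0 0 0 28; -9 0 0 0 28; -13 0 0 0 28; -18 0 0 0 28; -24 0 0 0 28; -30 0 0 0 28")

```text
time_s: 24.58
tcp_pos: [598.6, 28.9, 47.4]
orientation: [-3.141, -0.003, 1.648]
ft_force: [-4.3, 7.6, 3.0]
width: 33.5
grasp_force: 30.0
```

Run:
```python
from h import *
st=readout.read_state();print(wf(*st['tcp_pos'][:2]),st['width'],st['ft_force'])
tube(snap('top'))
```

```text
[ -0.15363719 -38.24676387] 33.472690566172595 [-4.27034968  7.57021158  3.00676102]
tube f_y [ 79.2 155.3] fx [-16.5  16. ] ((585.9339599609375, 184.51739501953125), (36.1383056640625, 76.81636047363281), 0.05869833379983902)
```

It works: the tube rear moved from 192 to 155 and follows the grip. The true fingertips are about 11 mm above the reported TCP. I continue forward.

>>> send_rows(motion="-6 0 0 0 28; -14 0 0 0 28; -23 0 0 0 28; -32 0 0 0 28; -41 0 0 0 28; -50 0 0 0 28; -59 0 0 0 28; -68 0 0 0 28; -77 0 0 0 28; -86 0 0 0 28; -95 0 0 0 28; -104 0 0 0 28")

```text
time_s: 26.12
tcp_pos: [606.9, -74.8, 47.4]
orientation: [-3.141, -0.003, 1.648]
ft_force: [-2.6, 8.3, 3.1]
width: 33.5
grasp_force: 30.0
```

>>> send_rows(motion="-6 0 0 0 28; -12 0 0 0 28; -17 0 0 0 28; -21 0 0 0 28; -25 0 0 0 28; -27 0 0 0 28; -29 0 0 0 28; -31 0 0 0 28")

```text
time_s: 27.12
tcp_pos: [609.5, -107.6, 47.4]
orientation: [3.141, -0.0, 1.648]
ft_force: [-0.8, 2.9, -0.7]
width: 33.6
grasp_force: 30.0
```

Run:
```python
from h import *
st=readout.read_state();print(wf(*st['tcp_pos'][:2]),st['width'],st['ft_force'])
tube(snap('top'))
```

```text
[   0.20513437 -175.10059511] 33.64306502363659 [-0.79132263  2.91254906 -0.72877266]
tube f_y [-58.1  17. ] fx [-16.5  16.2] ((597.3019409179688, 46.589717864990234), (34.98050308227539, 77.06153869628906), 7.3557209968566895)
```

>>> send_rows(motion="-1 0 0 0 28; -2 0 0 0 28; -3 0 0 0 28; -3 0 0 0 28")

```text
time_s: 27.68
tcp_pos: [609.7, -109.8, 47.4]
orientation: [3.141, -0.001, 1.648]
ft_force: [0.5, 6.0, 0.4]
width: 33.8
grasp_force: 30.0
```

>>> send_rows(motion="-1 0 0 0 28; -2 0 0 0 28; -2 0 0 0 28")

```text
time_s: 28.05
tcp_pos: [609.7, -110.1, 47.4]
orientation: [-3.141, -0.004, 1.648]
ft_force: [-0.8, 12.9, 1.3]
width: 33.3
grasp_force: 30.0
```

>>> send_rows(motion="2 0 0 0 28; 4 0 0 0 28; 6 0 0 0 28; 7 0 0 0 28; 7 0 0 0 28")

```text
time_s: 28.68
tcp_pos: [609.4, -106.1, 47.4]
orientation: [3.141, 0.001, 1.648]
ft_force: [2.0, -3.4, -6.0]
width: 33.7
grasp_force: 30.0
```

>>> send_rows(motion="1 0 0 0 28; 2 0 0 0 28; 2 0 0 0 28")

```text
time_s: 29.05
tcp_pos: [609.3, -105.5, 47.4]
orientation: [3.141, 0.003, 1.647]
ft_force: [1.7, -9.4, -8.3]
width: 34.1
grasp_force: 30.0
```

Locked forward on both sides. I release, lift, return to the button and squeeze.

>>> send_rows(motion="-2 0 0 0 60; -2 0 0 0 88; -2 0 0 0 88; -2 0 -40 0 88; -2 0 -70 0 88; 60 0 -70 0 88; 120 0 -70 0 88; 173 0 -70 0 88; 173 0 -70 0 88; 173 0 -40 0 88; 173 0 0 0 88; 173 0 0 0 88")

```text
time_s: 30.55
tcp_pos: [593.1, 68.2, 44.5]
orientation: [-3.135, -0.001, 1.647]
ft_force: [0.4, 0.3, -0.5]
width: 88.0
grasp_force: 0.0
```

Run:
```python
from h import *
x,y=fw(0,0);go(x,y,47,YF)
tube(snap('top'))
```

```text
t 30.55 at [593.1  68.2  44.5] [-3.135e+00 -1.000e-03  1.647e+00] -> shift [-1.4  2.6 -2.5] turn -0.001 steps 0.1
tube f_y [-207.5  -72.3] fx [-16.3  17. ] ((607.127197265625, -72.64786529541016), (37.05988693237305, 137.05162048339844), 4.898586750030518)
```

>>> send_rows(motion="0 0 0 0 60; 0 0 0 0 28; 0 0 0 0 28; 0 0 0 0 28; 0 0 0 0 28; 0 0 0 0 28; 0 0 0 0 28; 0 0 0 0 28; 1 0 0 0 28; 3 0 0 0 28; 5 0 0 0 28; 7 0 0 0 28")

```text
time_s: 32.1
tcp_pos: [595.0, 74.5, 47.4]
orientation: [-3.141, 0.002, 1.648]
ft_force: [-5.8, -6.6, 3.0]
width: 34.1
grasp_force: 30.0
```

>>> send_rows(motion="4 0 0 0 28; 10 0 0 0 28; 18 0 0 0 28; 28 0 0 0 28; 38 0 0 0 28; 48 0 0 0 28; 58 0 0 0 28; 68 0 0 0 28; 78 0 0 0 28; 88 0 0 0 28; 98 0 0 0 28; 108 0 0 0 28")

```text
time_s: 33.6
tcp_pos: [586.4, 182.4, 47.3]
orientation: [-3.14, 0.002, 1.648]
ft_force: [-4.9, -6.8, 4.2]
width: 33.7
grasp_force: 30.0
```

>>> send_rows(motion="10 0 0 0 28; 20 0 0 0 28; 30 0 0 0 28; 38 0 0 0 28; 44 0 0 0 28; 49 0 0 0 28; 53 0 0 0 28; 55 0 0 0 28; 57 0 0 0 28; 58 0 0 0 28; 59 0 0 0 28; 60 0 0 0 28")

```text
time_s: 35.1
tcp_pos: [581.6, 243.4, 47.4]
orientation: [-3.14, 0.0, 1.648]
ft_force: [-5.8, -2.7, 4.0]
width: 33.7
grasp_force: 30.0
```

Run:
```python
from h import *
st=readout.read_state();print(wf(*st['tcp_pos'][:2]),st['width'],st['ft_force'])
tube(snap('top'))
```

```text
[ -0.49276933 176.93227483] 33.697855397701055 [-5.7660656  -2.74644923  3.9921961 ]
tube f_y [-33.8 118.6] fx [-16.3  16.3] ((593.4345703125, 109.24185943603516), (36.58669662475586, 153.10238647460938), 4.3452229499816895)
```

>>> send_rows(motion="1 0 0 0 28; 2 0 0 0 28; 3 0 0 0 28; 3 0 0 0 28")

```text
time_s: 35.65
tcp_pos: [581.5, 244.9, 47.3]
orientation: [-3.139, 0.002, 1.648]
ft_force: [-6.2, -7.9, 5.5]
width: 33.8
grasp_force: 30.0
```

>>> send_rows(motion="1 0 0 0 28; 1 0 0 0 28; -2 0 0 0 28; -4 0 0 0 28; -6 0 0 0 28; -7 0 0 0 28; -7 0 0 0 28")

```text
time_s: 36.52
tcp_pos: [581.8, 240.8, 47.4]
orientation: [-3.141, -0.002, 1.648]
ft_force: [-6.1, 3.3, 2.7]
width: 34.0
grasp_force: 30.0
```

>>> send_rows(motion="-1 0 0 0 28; -2 0 0 0 28; -2 0 0 0 28")

```text
time_s: 36.9
tcp_pos: [581.8, 240.4, 47.4]
orientation: [-3.141, -0.004, 1.648]
ft_force: [-5.4, 9.2, 3.5]
width: 33.5
grasp_force: 30.0
```

Locked back again. I release and lift, then check the flap, the locker and the second box.

>>> send_rows(motion="2 0 0 0 60; 2 0 0 0 88; 2 0 0 0 88; 2 0 -60 0 88; 2 0 -110 0 88; -40 60 -110 0 88; -40 60 -110 0 88")

```text
time_s: 37.78
tcp_pos: [648.9, 199.7, 158.8]
orientation: [3.138, 0.001, 1.645]
ft_force: [0.5, 0.7, -0.8]
width: 88.1
grasp_force: 0.0
```

```bash
python3 l.py; python3 m.py
python3 - <<'E'
from h import *
tube(load('top'));s=load('side');a=load('top')
i1=cv2.resize(s['color'][110:200,170:290],(780,400),interpolation=cv2.INTER_AREA)
i2=cv2.resize(a['color'][100:150,320:430],(780,200))
save(np.vstack([i1,i2]),'p3.png')
go(448,302,120,1.128)
E
```

```text
[381. 170.] 168 c [ 469.  -360.5] med [ 468.2 -361.7   46.7] size [65. 68.] yaw(long) 2.187
[120. 185.] 250 c [414.8 513.6] med [412.6 512.7  60.7] size [43. 64.] yaw(long) 2.201
tube f_y [-34.3  70.2] fx [-16.3  15.5] ((594.0853881835938, 85.77877807617188), (35.92317581176758, 109.74861145019531), 5.0015034675598145)
t 37.92 at [645.2 201.7 156.5] [-3.14  -0.     1.647] -> shift [ 114.9 -188.9   36.8] turn 0.519 steps 3.6
```

View pics/p3.png

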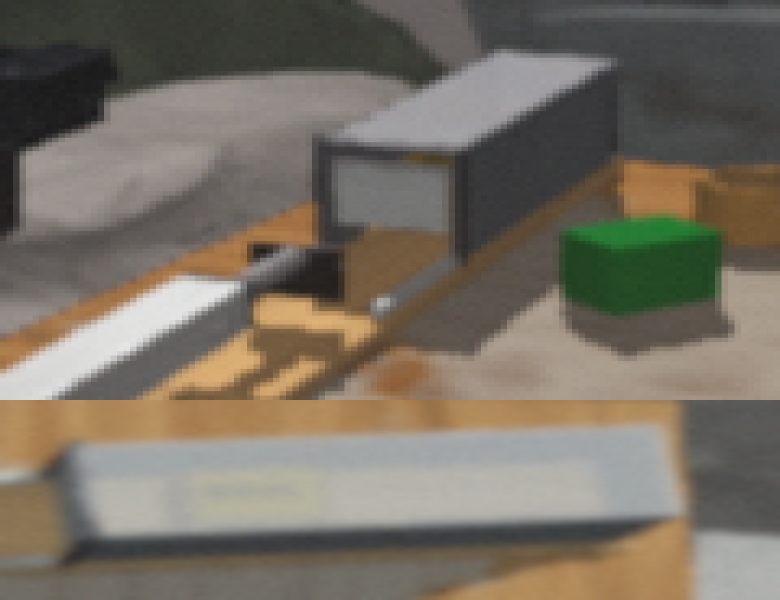

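The box shows through the roof at (260,495), the flap is shut and the rod is back. I locate the second box from the side camera, as the arm hides it from the top.

Run:
```python
from h import *
s=load('side');P=cloud(s)
for c,a,m in blobs(s,P,(12,90,90),(32,255,255),(48,64),40):
    X=P[m];r=cv2.minAreaRect(X[:,:2].astype(np.float32));print(c,a,np.median(X,0).round(),np.round(r[0]),np.round(r[1]),round(r[2],1))
```

```text
[286. 150.] 46 [ 466. -350.   50.] [ 471. -356.] [64. 64.] 20.0
[208. 225.] 400 [453. 261.  57.] [456. 254.] [73. 53.] 66.0
[157. 295.] 523 [408. 527.  61.] [415. 520.] [43. 62.] 32.2
```

The second box has been knocked to about (453,250). I move aside for a clean top view.

Run:
```python
from h import *
go(480,0,200,1.155)
```

```text
t 37.92 at [645.2 201.7 156.5] [-3.14  -0.     1.647] -> shift [-188.6 -180.   -43.2] turn 0.492 steps 4.2
```

>>> send_rows(motion="0 0 -43 0 88; -189 -180 -43 0.492 88; -189 -180 -43 0.492 88; -189 -180 -43 0.492 88; -189 -180 -43 0.492 88; -189 -180 -43 0.492 88; -189 -180 -43 0.492 88; -189 -180 -43 0.492 88")

```text
time_s: 38.92
tcp_pos: [481.4, 1.0, 200.6]
orientation: [3.141, -0.001, 1.157]
ft_force: [-0.1, 0.5, -0.5]
width: 87.9
grasp_force: 0.0
```

```bash
python3 m.py
python3 - <<'E'
from h import *
tube(load('top'))
go(453,250,110,1.155)
E
```

```text
[381. 170.] 169 c [ 468.9 -360.6] med [ 468.6 -360.3   46.9] size [66. 68.] yaw(long) 2.352
[198. 173.] 315 c [454.5 251.5] med [453.9 251.4  56.1] size [71. 49.] yaw(long) 1.145
[120. 185.] 250 c [414.7 514.5] med [413.2 511.9  60.8] size [44. 64.] yaw(long) 2.223
tube f_y [ -0.5 190.2] fx [-15.7  15.9] ((588.3428955078125, 162.21942138671875), (34.724056243896484, 193.2158966064453), 4.257736682891846)
t 38.98 at [481.4   1.  200.5] [-3.142 -0.     1.158] -> shift [ 216.6 -126.    90.5] turn 0.003 steps 4.3
```

>>> send_rows(motion="218 -125 60 0.012 88; 218 -125 60 0.012 88; 218 -125 60 0.012 88; 218 -125 60 0.012 88; 218 -125 90 0.012 88; 218 -125 90 0.012 88; 218 -125 90 0.012 88; 218 -125 90 0.012 88")

```text
time_s: 39.98
tcp_pos: [455.5, 249.4, 111.8]
orientation: [3.14, -0.001, 1.143]
ft_force: [0.5, 0.8, 0.1]
width: 88.0
grasp_force: 0.0
```

Run:
```python
from h import *
go(454,251.3,36,1.145)
s=snap('side');P=cloud(s)
for c,a,m in blobs(s,P,(12,90,90),(32,255,255),(48,64),40):
    X=P[m];r=cv2.minAreaRect(X[:,:2].astype(np.float32));print(c,a,np.median(X,0).round(),np.round(r[0]),np.round(r[1]),round(r[2],1))
```

```text
t 39.98 at [455.5 249.4 111.8] [ 3.140e+00 -1.000e-03  1.143e+00] -> shift [ 1.  -2.3 75.8] turn -0.002 steps 1.2
[286. 150.] 54 [ 471. -352.   50.] [ 469. -353.] [69. 63.] 37.0
[208. 225.] 399 [453. 261.  57.] [455. 255.] [72. 53.] 64.3
[157. 295.] 526 [408. 527.  61.] [412. 523.] [42. 54.] 31.0
```

>>> send_rows(motion="1 -1 40 0 88; 1 -1 70 0 88; 1 -1 76 0 88; 1 -1 76 0 88; 1 -1 76 0 45; 1 -1 76 0 45; 1 -1 76 0 45; 1 -1 76 0 45; 1 -1 76 0 45; 1 -1 76 0 45; 1 -1 40 0 45; 1 -1 -35 0 45")

```text
time_s: 41.52
tcp_pos: [451.0, 250.2, 131.0]
orientation: [-3.136, 0.005, 1.144]
ft_force: [1.5, 1.2, -2.9]
width: 49.7
grasp_force: 30.0
```

Run:
```python
from h import *
st=readout.read_state();print(st['width'],st['grasp_force'],st['ft_force'])
x,y=fw(0,-188);go(x,y,150,YF)
```

```text
49.67618300597362 29.97479349374771 [ 1.49634412  1.16720041 -2.88267095]
t 41.52 at [451.  250.2 131. ] [-3.136  0.005  1.144] -> shift [-271.4  298.5  -19.4] turn -0.505 steps 6.5
```

>>> send_rows(motion="0 0 -10 0 45; -50 55 -10 -0.1 45; -90 99 -10 -0.2 45; -130 143 -10 -0.3 45; -170 187 -10 -0.4 45; -210 231 -10 -0.505 45; -250 275 -10 -0.505 45; -271 297 -10 -0.505 45; -271 297 -10 -0.505 45; -271 297 -10 -0.505 45; -271 297 -10 -0.505 45")

```text
time_s: 42.9
tcp_pos: [611.2, -117.0, 142.4]
orientation: [-3.14, -0.001, 1.65]
ft_force: [0.7, 1.0, -2.6]
width: 49.3
grasp_force: 30.0
```

Run:
```python
from h import *
x,y=fw(0,-187);go(x,y,51,YF)
b=snap('side');P=cloud(b)
H=cv2.cvtColor(b['color'],cv2.COLOR_RGB2HSV)
m=(P[...,0]>560)&(P[...,0]<660)&(P[...,1]>-180)&(P[...,1]<-60)&(P[...,2]>85)&(P[...,2]<200)&(H[...,1]>90)&(H[...,0]<35)
X=P[m];print(np.percentile(X[:,2],[1,5,95,99]).round(),np.percentile([wf(*x) for x in X[:,:2]],[2,98],axis=0).round(1))
```

```text
t 42.9 at [ 611.2 -117.   142.4] [-3.14e+00 -1.00e-03  1.65e+00] -> shift [-2.5 -1.  91.3] turn 0.002 steps 1.5
[112. 115. 166. 167.] [[ -23.8 -207.1]
 [  22.8 -143.9]]
```

>>> send_rows(motion="-3 -1 45 0.002 45; -3 -1 75 0.002 45; -3 -1 85 0.002 45; -3 -1 88 0.002 45; -3 -1 90 0.002 45; -3 -1 91 0.002 45; -3 -1 92 0.002 45")

```text
time_s: 43.82
tcp_pos: [611.6, -121.8, 51.8]
orientation: [3.14, 0.001, 1.647]
ft_force: [-0.5, 0.2, -2.3]
width: 49.7
grasp_force: 30.0
```

>>> send_rows(motion="0 0 1 0 45; 0 0 2 0 45; 0 0 3 0 45")

```text
time_s: 44.2
tcp_pos: [611.2, -121.7, 48.8]
orientation: [-3.141, 0.0, 1.647]
ft_force: [-4.4, 1.7, 10.0]
width: 49.9
grasp_force: 30.0
```

Contact with the trough floor. I release, lift and check.

>>> send_rows(motion="0 0 -1 0 60; 0 0 -1 0 70; 0 0 -1 0 75; 0 0 -1 0 80; 0 0 -60 0 88; 0 0 -110 0 88; 0 0 -110 0 88")

```text
time_s: 45.08
tcp_pos: [614.3, -122.8, 163.4]
orientation: [3.133, 0.004, 1.647]
ft_force: [0.6, -0.7, -1.0]
width: 88.2
grasp_force: 0.0
```

```bash
python3 l.py
python3 - <<'E'
from h import *
tube(load('top'))
x,y=fw(0,0);go(x,y,140,YF)
E
```

```text
side 152 fx [-23.6  25.7] fy [-209.3 -149.1] z 71.2 ((0.9482345581054688, -179.78549194335938), (63.553749084472656, 50.820770263671875), 87.8287353515625)
tube f_y [-24.5 191.8] fx [-16.8  16.4] ((591.7349853515625, 147.4454803466797), (37.52786636352539, 223.81858825683594), 6.186171054840088)
t 45.17 at [ 611.2 -121.7  158.2] [3.141 0.    1.647] -> shift [189.3  -1.   18.1] turn -0.001 steps 3.0
```

>>> send_rows(motion="189 -1 18 -0.001 88; 189 -1 18 -0.001 88; 189 -1 18 -0.001 88; 189 -1 18 -0.001 88; 189 -1 18 -0.001 88; 189 -1 60 -0.001 88; 189 -1 111 -0.001 88; 189 -1 111 -0.001 88; 189 -1 111 -0.001 88")

```text
time_s: 46.3
tcp_pos: [596.8, 65.5, 48.3]
orientation: [3.14, 0.0, 1.646]
ft_force: [0.8, 0.5, -0.1]
width: 87.6
grasp_force: 0.0
```

>>> send_rows(motion="0 0 0 0 60; 0 0 0 0 28; 0 0 0 0 28; 0 0 0 0 28; 0 0 0 0 28; 0 0 0 0 28; 0 0 0 0 28; 0 0 0 0 28; -1 0 0 0 28; -3 0 0 0 28; -5 0 0 0 28; -7 0 0 0 28")

```text
time_s: 47.8
tcp_pos: [596.0, 60.9, 46.8]
orientation: [-3.141, -0.002, 1.648]
ft_force: [-2.0, 5.9, 1.1]
width: 33.6
grasp_force: 30.0
```

>>> send_rows(motion="-4 0 0 0 28; -10 0 0 0 28; -18 0 0 0 28; -27 0 0 0 28; -36 0 0 0 28; -45 0 0 0 28; -54 0 0 0 28; -63 0 0 0 28; -72 0 0 0 28; -81 0 0 0 28; -90 0 0 0 28; -99 0 0 0 28")

```text
time_s: 49.3
tcp_pos: [603.9, -37.4, 46.8]
orientation: [3.142, -0.003, 1.648]
ft_force: [-0.4, 9.6, 0.9]
width: 33.8
grasp_force: 30.0
```

>>> send_rows(motion="-9 0 0 0 28; -18 0 0 0 28; -27 0 0 0 28; -36 0 0 0 28; -44 0 0 0 28; -51 0 0 0 28; -57 0 0 0 28; -61 0 0 0 28; -64 0 0 0 28; -66 0 0 0 28; -68 0 0 0 28; -70 0 0 0 28")

```text
time_s: 50.8
tcp_pos: [609.6, -108.5, 46.9]
orientation: [3.141, -0.0, 1.648]
ft_force: [2.6, 5.0, -1.7]
width: 34.0
grasp_force: 30.0
```

>>> send_rows(motion="-1 0 0 0 28; -2 0 0 0 28; -3 0 0 0 28; -3 0 0 0 28")

```text
time_s: 51.3
tcp_pos: [609.6, -109.2, 46.8]
orientation: [3.141, -0.004, 1.648]
ft_force: [1.4, 13.6, 1.5]
width: 33.6
grasp_force: 30.0
```

>>> send_rows(motion="2 0 0 0 28; 4 0 0 0 28; 6 0 0 0 28; 8 0 0 0 28; 9 0 0 0 28; 9 0 0 0 28")

```text
time_s: 52.05
tcp_pos: [609.3, -104.8, 46.9]
orientation: [3.141, 0.003, 1.647]
ft_force: [5.7, -6.3, -7.9]
width: 33.9
grasp_force: 30.0
```

>>> send_rows(motion="1 0 0 0 28; 2 0 0 0 28; 2 0 0 0 28")

```text
time_s: 52.42
tcp_pos: [609.3, -104.4, 46.9]
orientation: [3.14, 0.005, 1.647]
ft_force: [5.1, -13.5, -9.9]
width: 33.7
grasp_force: 30.0
```

Locked forward. I release and return to the button.

>>> send_rows(motion="-3 0 0 0 60; -3 0 0 0 88; -3 0 0 0 88; -3 0 -40 0 88; -3 0 -70 0 88; 60 0 -70 0 88; 120 0 -70 0 88; 171 0 -70 0 88; 171 0 -70 0 88; 171 0 -40 0 88; 171 0 0 0 88; 171 0 0 0 88")

```text
time_s: 53.92
tcp_pos: [592.7, 69.0, 44.0]
orientation: [-3.135, -0.001, 1.647]
ft_force: [0.0, 0.8, -0.8]
width: 88.3
grasp_force: 0.0
```

>>> send_rows(motion="0 0 0 0 60; 0 0 0 0 28; 0 0 0 0 28; 0 0 0 0 28; 0 0 0 0 28; 0 0 0 0 28; 0 0 0 0 28; 0 0 0 0 28; 1 0 0 0 28; 3 0 0 0 28; 5 0 0 0 28; 7 0 0 0 28")

```text
time_s: 55.42
tcp_pos: [594.9, 75.4, 47.0]
orientation: [-3.141, 0.002, 1.648]
ft_force: [-3.6, -6.2, 2.8]
width: 33.4
grasp_force: 30.0
```

>>> send_rows(motion="4 0 0 0 28; 10 0 0 0 28; 18 0 0 0 28; 28 0 0 0 28; 38 0 0 0 28; 48 0 0 0 28; 58 0 0 0 28; 68 0 0 0 28; 78 0 0 0 28; 88 0 0 0 28; 98 0 0 0 28; 108 0 0 0 28")

```text
time_s: 56.92
tcp_pos: [586.3, 183.3, 46.9]
orientation: [-3.14, 0.002, 1.648]
ft_force: [-5.0, -7.5, 3.7]
width: 33.4
grasp_force: 30.0
```

>>> send_rows(motion="10 0 0 0 28; 20 0 0 0 28; 30 0 0 0 28; 38 0 0 0 28; 44 0 0 0 28; 49 0 0 0 28; 53 0 0 0 28; 55 0 0 0 28; 57 0 0 0 28; 58 0 0 0 28; 59 0 0 0 28; 60 0 0 0 28")

```text
time_s: 58.42
tcp_pos: [581.5, 244.2, 46.9]
orientation: [-3.14, 0.0, 1.648]
ft_force: [-4.5, -1.9, 3.4]
width: 33.8
grasp_force: 30.0
```

>>> send_rows(motion="1 0 0 0 28; 2 0 0 0 28; 3 0 0 0 28; 3 0 0 0 28")

```text
time_s: 58.92
tcp_pos: [581.4, 245.7, 46.9]
orientation: [-3.14, 0.002, 1.648]
ft_force: [-5.4, -7.9, 5.7]
width: 33.7
grasp_force: 30.0
```

>>> send_rows(motion="1 0 0 0 28; 1 0 0 0 28; -2 0 0 0 28; -4 0 0 0 28; -6 0 0 0 28; -8 0 0 0 28; -9 0 0 0 28; -9 0 0 0 28")

```text
time_s: 59.92
tcp_pos: [581.8, 241.2, 47.0]
orientation: [-3.141, -0.004, 1.648]
ft_force: [-4.4, 10.7, 2.1]
width: 33.8
grasp_force: 30.0
```

Locked back, with the force reversing within the play. I release, retreat clear and check.

>>> send_rows(motion="3 0 0 0 60; 3 0 0 0 88; 3 0 0 0 88; 3 0 -60 0 88; 3 0 -130 0 88; 3 -60 -160 0 88; -60 -120 -160 0 88; -120 -150 -160 0 88; -180 -180 -160 0 88; -180 -180 -160 0 88; -180 -180 -160 0 88")

```text
time_s: 61.3
tcp_pos: [416.5, 42.9, 207.4]
orientation: [3.14, 0.001, 1.644]
ft_force: [0.5, -0.1, -0.2]
width: 88.1
grasp_force: 0.0
```

```bash
python3 m.py; python3 l.py
python3 - <<'E'
from h import *
tube(load('top'));s=load('side');a=load('top')
i1=cv2.resize(s['color'][100:260,130:330],(640,512),interpolation=cv2.INTER_AREA)[:380]
i2=cv2.resize(a['color'][85:150,180:430],(780,203))
save(np.vstack([cv2.copyMakeBorder(i1,0,0,0,140,0),i2]),'p4.png')
E
```

```text
[380. 170.] 171 c [ 469.  -360.7] med [ 468.9 -360.8   46.9] size [65. 67.] yaw(long) 2.197
[120. 185.] 243 c [414.4 514. ] med [412.9 513.2  60.7] size [41. 65.] yaw(long) 2.209
tube f_y [-34.1 189.7] fx [-15.8  16. ] ((589.5563354492188, 144.6573028564453), (35.84964370727539, 227.89268493652344), 4.580684185028076)
```

View pics/p4.png

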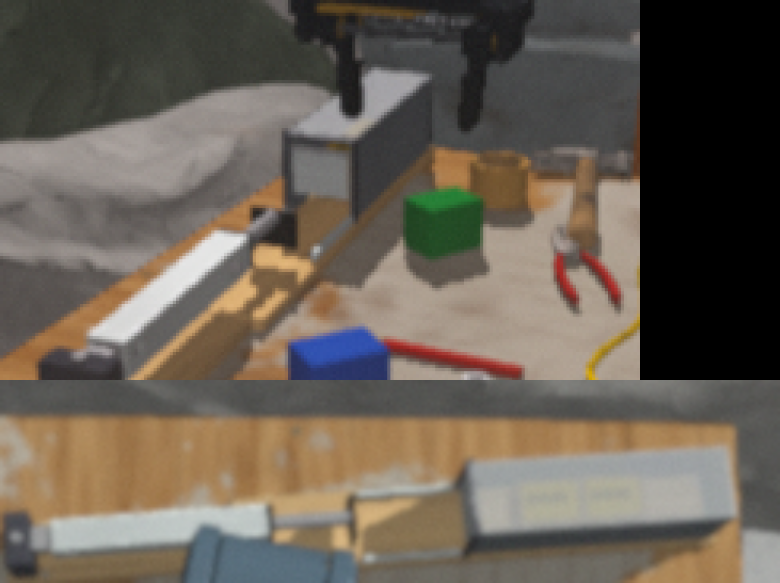

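The two boxes show through the locker roof at (548,500) and (610,495). The flap hangs shut, the rod is back and no cardboard box remains on the bench.

```bash
python3 -c "
from h import *
print(ticket.sign_off())"
```

```text
the job is handed in; nothing more can be done
None
```

I handed the job in at about 61 s. Both cardboard boxes on the bench are in the locker (there was no third), the rod is locked fully back and the flap is shut. The first squeeze on the button missed because I gripped too high; gripping lower fixed it.

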